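# Stand the grain samples in their matching holders

### The arm

A 6-joint arm with a two-finger parallel gripper is mounted at the origin on the work surface. World frame = base frame: x ahead of the robot, y to its left, z up, the work surface at z = 0. Lengths are in m, angles in degrees, forces in N, time in s.
With the tool pointing down it reaches from about 0.3 to 0.875 m from the base axis. Payload 6.4 kg.
Tool frame: the origin (TCP) lies between the finger pads; the fingertips stand 11 mm ahead of it and the grasp point (between the pads) lies 8 mm behind it (nose_length is the distance from the TCP to the fingertips, in m); z points along the fingers, y is the line along which they close (so a half turn about z gives the same grasp; the last joint's range is limited). The gripper opens to 88 mm and grips with 3 to 60 N. Pads are 18 mm wide; open, the fingers measure 123 mm over their backs; the gripper's body (75 mm by 187 mm) begins 45 mm behind the grasp point.
Start: joints at [55.846, 10.359, 92.074, -0, 77.567, -11.82], TCP at [0.218, 0.532, 0.25] pointing down, gripper open.
Joint ranges: [-171.53, 171.53], [-51.25, 118.39], [17.06, 147.69], [-65.23, 245.23], [0, 150.52], [-178.68, 178.68]. Speed limits (degrees/s): [147.25, 147.25, 172.46, 180, 180, 180].

### API

Orientations are given as [roll, pitch, yaw] about the fixed x, y, z axes, in that order (R = Rz(yaw) Ry(pitch) Rx(roll)).
In Python, from cell import * gives the robot as it stands. Calls block until the motion is done:
- movep(position, orientation): joint-space move of the TCP to a pose.
- move_linear(position, rotation=None, speed=0.15, f_stop=None): straight line of the TCP; rotation=None keeps the orientation; speed is the mean speed in m/s. With f_stop (N) it stops when the force on the tool has changed by that much, and returns True; else False.
- goto_joints(angles): joint-space move.
- command_gripper(opening, squeeze=None): finger opening in m; squeeze is the grip in N (None keeps the last); returns when the fingers have stopped.
- sleep(seconds).
- inverse_kinematics(position, orientation): joint angles nearest the present ones, or None.
- read_camera(name): name is "scene" or "top"; returns (picture, depth): 384x512x3 uint8, red, green, blue; 384x512 float32, m along the optical axis (not along the pixel's ray), 0 where there is no reading.
- camera_model(name): a dict with "intrinsics" (3x3 intrinsics, pixels), "position" and "attitude" of the camera in the world. Camera axes: x right, y up, looking along -z (the intrinsics and any distortion apply to the point x, -y, -z); pixel columns grow to the right and rows downward; lengths in m; the calibration is good to about 2 mm. A picture is of the moment at which its call begins. camera_model takes no time and is no camera call.
A pose or a line that the arm cannot do raises MotionError and nothing moves.
- job_done(): hands the job in; it is judged then, once.
Readings, each from a call of its own:
- current_clock(): time.
- current_q(): joint angles.
- current_dq(): joint speeds.
- current_effort(): joint torques, N m.
- current_eef_pos(): TCP position.
- current_ee_rot(): TCP orientation.
- current_contact_force(): force on the tool from outside, world axes, zero at the start.
- current_wrist_torque(): the same for the moment, N m.
- current_gripper_width(): finger opening in m.
- current_gripper_force(): force on a finger pad.
Only numpy, scipy, OpenCV 4.12 (cv2) and the standard library are available. Lean on these libraries where they do the work, as an engineer would, in place of code of your own. Each camera call takes 0.05 s, during which the arm holds its last target. There are 200 camera calls.

### The job

Get the four sealed grain samples ready for the moisture test: stand each pot upright in the holder of the same colour as its lid and the same shape as itself (whole grain is in the round pots, ground grain in the square ones), flat on the holder's floor, the square pots turned to line up with the sides of their holders. Set the pots down rather than dropping them, and leave the brown bottle and the metal dish where they stand.

Things in the scene. Friction and masses are not known exactly. Their poses are not given: they have to be found in the camera images.
- pot_orange_round_center (a point): Sealed white plastic sample pot with an orange lid: a round pot, 54 mm in diameter with straight sides, 70 mm tall (lid included), 110 to 225 g, loose, standing upright on the bench. The point is its centre, 35 mm above its underside; z is up, x and y mean nothing.
- holder_orange_round: Low orange round holder fixed on the bench, open above: 84 mm across outside, 72 mm inside, 10 mm high in all; its floor is 4 mm thick and a 6 mm thick rim rises 6 mm above that floor. Origin at the centre of its underside, on the bench; z is up, x and y mean nothing.
- pot_orange_square_center (a point): Sealed white plastic sample pot with an orange lid: a square pot, 52 x 52 mm wide with upright flat sides, 70 mm tall (lid included), 110 to 225 g, loose, standing upright on the bench. The point is its centre, 35 mm above its underside; z is up, x and y are square to its sides.
- holder_orange_square: Low orange square holder fixed on the bench, open above: 84 x 84 mm outside, 72 x 72 mm inside, 10 mm high in all; its floor is 4 mm thick and a 6 mm thick rim rises 6 mm above that floor. Origin at the centre of its underside, on the bench; z is up, x and y are square to its sides.
- pot_blue_round_center (a point): Sealed white plastic sample pot with a blue lid: a round pot, 54 mm in diameter with straight sides, 70 mm tall (lid included), 110 to 225 g, loose, standing upright on the bench. The point is its centre, 35 mm above its underside; z is up, x and y mean nothing.
- holder_blue_round: Low blue round holder fixed on the bench, open above: 84 mm across outside, 72 mm inside, 10 mm high in all; its floor is 4 mm thick and a 6 mm thick rim rises 6 mm above that floor. Origin at the centre of its underside, on the bench; z is up, x and y mean nothing.
- pot_blue_square_center (a point): Sealed white plastic sample pot with a blue lid: a square pot, 52 x 52 mm wide with upright flat sides, 70 mm tall (lid included), 110 to 225 g, loose, standing upright on the bench. The point is its centre, 35 mm above its underside; z is up, x and y are square to its sides.
- holder_blue_square: Low blue square holder fixed on the bench, open above: 84 x 84 mm outside, 72 x 72 mm inside, 10 mm high in all; its floor is 4 mm thick and a 6 mm thick rim rises 6 mm above that floor. Origin at the centre of its underside, on the bench; z is up, x and y are square to its sides.
- bottle_center (a point): Bystander: brown glass bottle with a black cap, 56 mm in diameter, 100 mm tall, loose, standing. The point is its centre, 50 mm above the bench.
- dish_center (a point): Bystander: flat round metal dish with a lid and a small knob, 64 mm in diameter, 36 mm tall, loose, standing. The point is its centre, 18 mm above the bench.
There are look-alikes about, which are no part of the job. What is shaped like the part that bears pot_orange_square_center but yellow is not meant.

How it is judged:
By the outcome, as a careful person would: the job done as asked, in the order asked, and still so for the second after the job is handed in, with the robot touching nothing.
It also fails if it takes over 112 s, if anything falls off the work surface, if the arm or the gripper's body presses on something with over 40 N, if the wrist force passes 120 N, or if a joint passes its speed limit or range.

## Working session

There is one attempt and no reset: what is moved stays moved. The work goes in short steps, each a Python script; the robot and the scene stay as the last script left them, time stands still between calls to the robot, and variables do not carry over. Pictures are saved under pics/ and viewed, at most 14 in all, crops included, and the job is handed in when it is done.

```bash
mkdir -p pics; ls; python3 - <<'E'
from cell import *
import cv2, numpy as np
for n in ("top","scene"):
    p,d=read_camera(n); m=camera_model(n); print(n,m)
    np.savez(f"pics/{n}0.npz",p=p,d=d)
    cv2.imwrite(f"pics/{n}0.png",cv2.resize(p[:,:,::-1],(800,600),interpolation=cv2.INTER_CUBIC))
print(current_clock())
E
```

```text
pics
top {'intrinsics': array([[440.81534284,   0.        , 256.51502528],
       [  0.        , 440.81534284, 186.42446911],
       [  0.        ,   0.        ,   1.        ]]), 'position': array([ 0.2693683 , -0.00237869,  1.18292945]), 'attitude': array([ 12.14911938,  -0.13282715, -84.04206884])}
scene {'intrinsics': array([[439.04817893,   0.        , 254.03943385],
       [  0.        , 439.04817893, 183.75926305],
       [  0.        ,   0.        ,   1.        ]]), 'position': array([1.31398923, 0.38000476, 0.92380371]), 'attitude': array([ 46.74792906,   0.31105536, 115.60635828])}
0.1
```

View pics/top0.png

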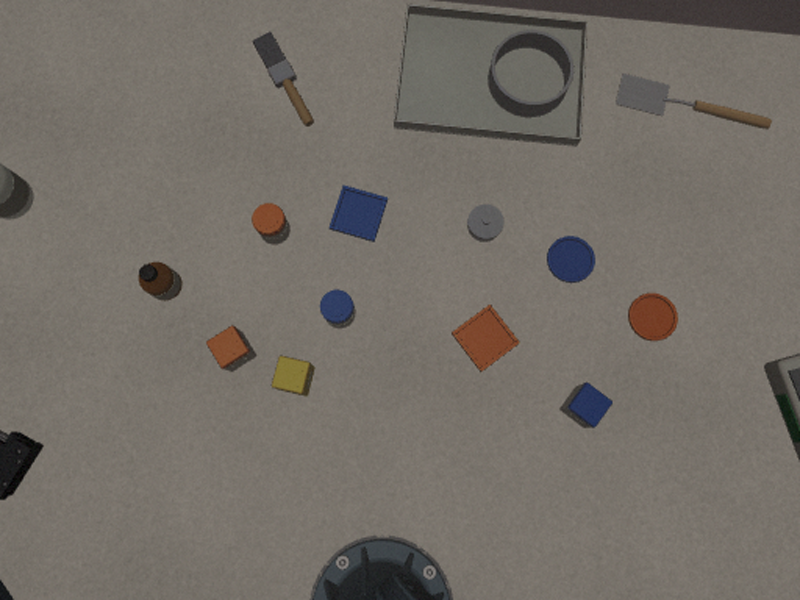

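View pics/scene0.png

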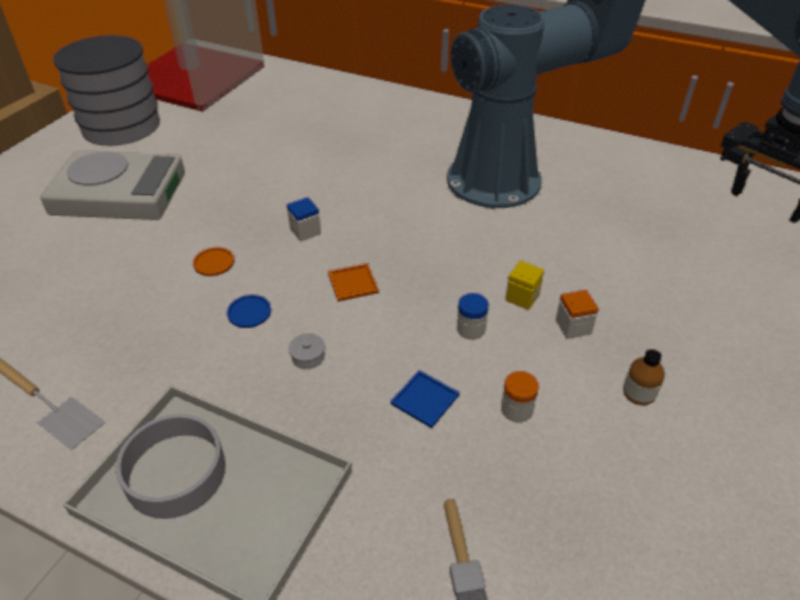

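Top view (800×600 px): 
- Pots: orange round (269,220), orange square (228,347), blue round (337,307), blue square (590,405). 
- Holders: blue square (359,213), orange square (486,338), blue round (571,259), orange round (653,316). 
- Could be mistaken: the yellow square pot (292,374), the dish (486,222) and the bottle (157,278). None of these is to be moved.

Next I measure, with one close crop.

```bash
cat > h.py <<'E'
import cv2, numpy as np
from scipy.spatial.transform import Rotation as R
from cell import *
def cloud(m,d):
    K=m["intrinsics"]; v,u=np.indices(d.shape)
    c=np.stack([(u-K[0,2])/K[0,0]*d,-(v-K[1,2])/K[1,1]*d,-d],-1)
    return c@R.from_euler("xyz",m["attitude"],degrees=True).as_matrix().T+m["position"]
def plane(m,uv,z):
    K=m["intrinsics"]; uv=np.asarray(uv,float).reshape(-1,2)
    c=np.c_[(uv[:,0]-K[0,2])/K[0,0],-(uv[:,1]-K[1,2])/K[1,1],-np.ones(len(uv))]
    w=c@R.from_euler("xyz",m["attitude"],degrees=True).as_matrix().T
    return m["position"]+w*((z-m["position"][2])/w[:,2])[:,None]
def find(p,d,m):
    """(colour, x, y, zmax, width, length, yaw) of each orange / blue / yellow blob"""
    hsv=cv2.cvtColor(p,cv2.COLOR_RGB2HSV); P=cloud(m,d); out=[]
    for col,lo,hi in (("orange",3,16),("blue",105,125),("yellow",22,35)):
        k=cv2.inRange(hsv,(lo,130,40),(hi,255,255))
        n,lab,st,_=cv2.connectedComponentsWithStats(k)
        for i in range(1,n):
            if st[i,4]<150: continue
            s=lab==i; z=np.percentile(P[s][:,2],70)
            zz=.07 if z>.04 else .01
            if zz==.07: s&=P[...,2]>.055
            v,u=np.nonzero(s); w=plane(m,np.c_[u,v],zz)[:,:2]
            h=cv2.convexHull((w*1000).astype(np.float32))
            (x,y),(a,b),t=cv2.minAreaRect(h)
            out.append((col,round(x/1000,4),round(y/1000,4),round(z,4),round(a),round(b),round(t,1),
              round(cv2.contourArea(h)/a/b,2),st[i,:2]+st[i,2:4]//2))
    return out
E
python3 - <<'E'
from h import *
f=np.load("pics/top0.npz"); m=camera_model("top")
for o in find(f["p"],f["d"],m): print(*o)
P=cloud(m,f["d"])
for n,(u,v) in dict(bottle=(100,178),cap=(95,174),dish=(311,142),bench=(256,250)).items(): print(n,P[v,u].round(3))
cv2.imwrite("pics/crop1.png",cv2.resize(f["p"][100:290,80:440,::-1],(800,422),interpolation=cv2.INTER_CUBIC))
E
```

```text
orange 0.61 0.257 0.0709 55 51 50.7 0.8 [171 140]
orange 0.4888 0.4258 0.0736 45 51 61.0 0.84 [100 178]
orange 0.5223 -0.4163 0.0069 80 83 6.0 0.79 [418 203]
orange 0.4559 -0.1309 0.0069 83 83 42.3 0.99 [311 216]
orange 0.3877 0.2906 0.0707 52 51 39.2 0.96 [145 222]
blue 0.6568 0.1126 0.0061 81 81 79.3 0.99 [229 136]
blue 0.6082 -0.2696 0.0059 77 72 82.5 0.82 [365 166]
blue 0.4745 0.1238 0.0714 48 47 51.2 0.8 [216 196]
blue 0.3564 -0.2998 0.071 49 50 57.0 0.98 [378 259]
yellow 0.3542 0.1822 0.0709 52 51 84.0 0.94 [186 239]
bottle [0.486 0.422 0.08 ]
cap [0.491 0.428 0.1  ]
dish [ 0.652 -0.114  0.04 ]
bench [0.35  0.005 0.004]
```

View pics/crop1.png

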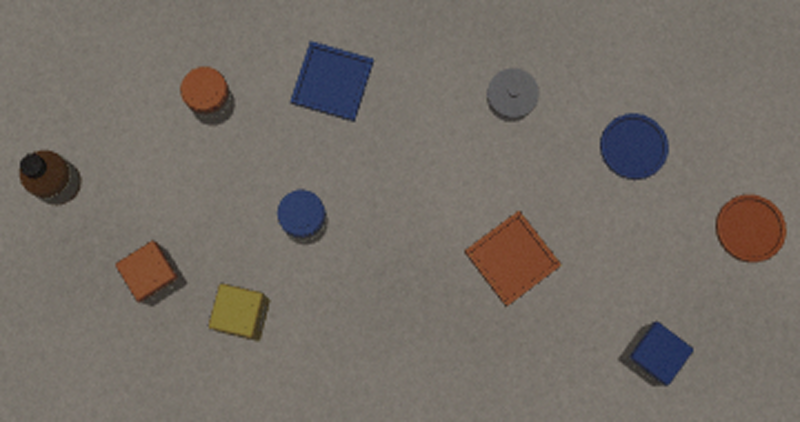

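The crop confirms the choice; yellow is excluded. I start with the blue square pot.

```bash
cat >> h.py <<'E'
ZG,ZT=.040,.22
def yaw_for(xys,axes):
    """tool yaws (one per place) for closing axes, taking the half turn with least joint-6 effort"""
    best=None
    for k in (0,180):
        ys=[(a-90+k+180)%360-180 for a in axes]
        js=[inverse_kinematics([*xy,ZT],[180,0,y]) for xy,y in zip(xys,ys)]
        if any(j is None for j in js): continue
        c=max(abs(j[5]) for j in js)
        if best is None or c<best[0]: best=(c,ys)
    return best[1]
def pick_place(src,dst,a_src,a_dst):
    y0,y1=yaw_for([src,dst],[a_src,a_dst])
    command_gripper(.088)
    movep([*src,ZT],[180,0,y0])
    move_linear([*src,.1],speed=.25)
    print("pick hit:",move_linear([*src,ZG],speed=.1,f_stop=8))
    zg=current_eef_pos()[2]
    command_gripper(.04,squeeze=25)
    print("width",current_gripper_width(),"force",current_gripper_force(),"zg",zg)
    if not .047<current_gripper_width()<.058: raise SystemExit("bad grasp")
    move_linear([*src,ZT],speed=.2)
    movep([*dst,ZT],[180,0,y1])
    move_linear([*dst,zg+.025],speed=.2); sleep(.2)
    hit=move_linear([*dst,zg+.001],speed=.02,f_stop=3)
    print("place hit:",hit,"dz",current_eef_pos()[2]-zg,"w",current_gripper_width())
    command_gripper(.088)
    move_linear([*dst,ZT],speed=.2)
    print("t",current_clock())
E
python3 - <<'E'
from h import *
pick_place((.3564,-.2998),(.6568,.1126),57,79.3)
p,d=read_camera("top")
for o in find(p,d,camera_model("top")): print(*o)
cv2.imwrite("pics/top1.png",cv2.resize(p[:,:,::-1],(800,600),interpolation=cv2.INTER_CUBIC))
E
```

```text
pick hit: False
width 0.052060404046340984 force 24.955822162337427 zg 0.04069386375258027
place hit: True dz 0.0034800503059535456 w 0.051923562902004165
t 12.0083
orange 0.4885 0.4252 0.0729 47 51 61.9 0.8 [ 99 178]
orange 0.5224 -0.4173 0.0069 80 82 6.0 0.8 [418 203]
orange 0.4561 -0.1308 0.0068 82 83 42.3 0.99 [311 216]
blue 0.6522 0.0904 0.0094 37 82 78.6 0.77 [237 139]
blue 0.6087 -0.2694 0.0055 70 68 68.2 0.8 [364 167]
```

View pics/top1.png

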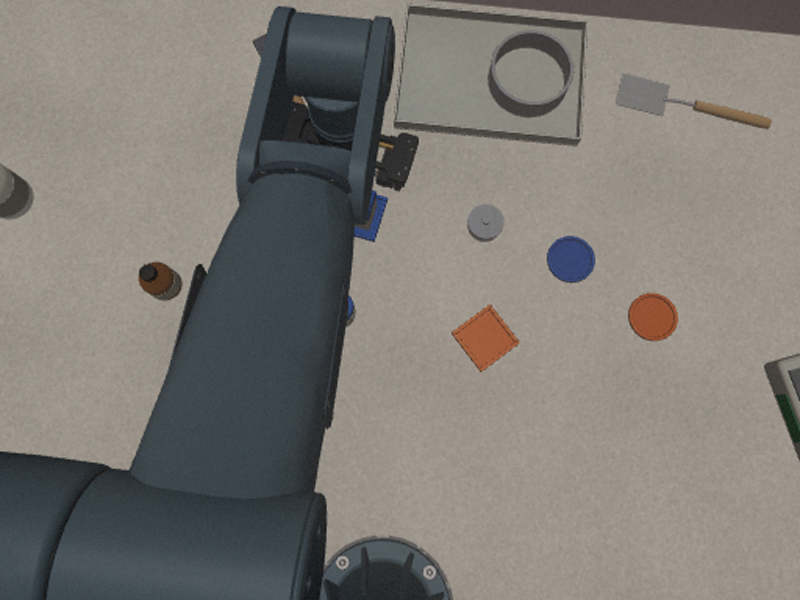

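The arm hides the blue square holder at (359,213) in this view; contact at +3.5 mm agrees with the holder floor. Now the other three.

```bash
python3 - <<'E'
from h import *
pick_place((.3877,.2906),(.4559,-.1309),129.2,132.3)
pick_place((.4745,.1238),(.6082,-.2696),90,60)
pick_place((.61,.257),(.5223,-.4163),100,50)
movep([.25,.45,.3],[180,0,-34])
p,d=read_camera("top"); np.savez("pics/top2.npz",p=p,d=d)
for o in find(p,d,camera_model("top")): print(*o)
s,_=read_camera("scene"); print(current_clock())
cv2.imwrite("pics/top2.png",cv2.resize(p[90:290,80:440,::-1],(800,444),interpolation=cv2.INTER_CUBIC))
cv2.imwrite("pics/scene2.png",cv2.resize(s[:,:,::-1],(800,600),interpolation=cv2.INTER_CUBIC))
E
```

```text
pick hit: False
width 0.051484333274521676 force 24.999714195728302 zg 0.04069719718807665
place hit: True dz 0.0034368625030511343 w 0.0514834428087427
t 21.9667
pick hit: False
width 0.053086593379237414 force 24.998993058907217 zg 0.0406760676286747
place hit: True dz 0.0035636347316065353 w 0.05323246600301717
t 31.7333
pick hit: False
width 0.05303187731194778 force 24.999425153873744 zg 0.04017914719004432
place hit: True dz 0.004137770696140915 w 0.05316340626962787
t 43.1
orange 0.4888 0.4261 0.074 47 51 58.3 0.83 [100 178]
orange 0.5171 -0.4088 0.0735 54 77 27.3 0.71 [420 203]
orange 0.4525 -0.1346 0.0728 65 52 42.8 0.88 [311 216]
blue 0.6571 0.1116 0.0752 49 49 80.6 0.97 [227 129]
blue 0.653 0.1132 0.009 82 73 79.5 0.68 [229 140]
blue 0.6097 -0.2677 0.0747 61 49 61.8 0.76 [366 162]
yellow 0.3537 0.1826 0.071 52 51 83.5 0.96 [186 240]
46.3917
```

View pics/top2.png

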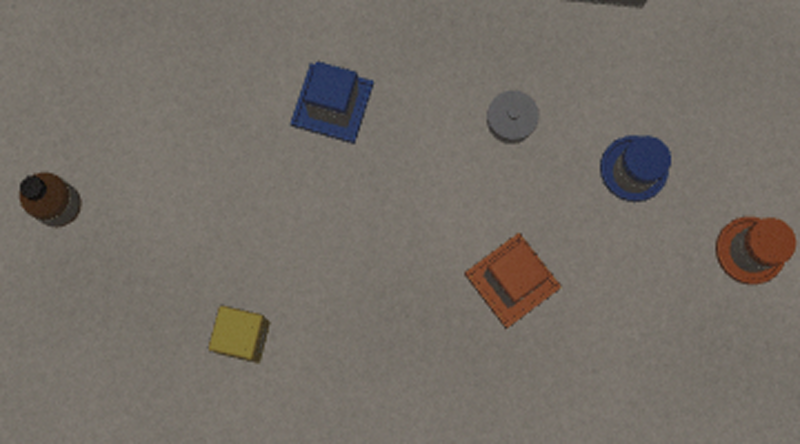

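View pics/scene2.png

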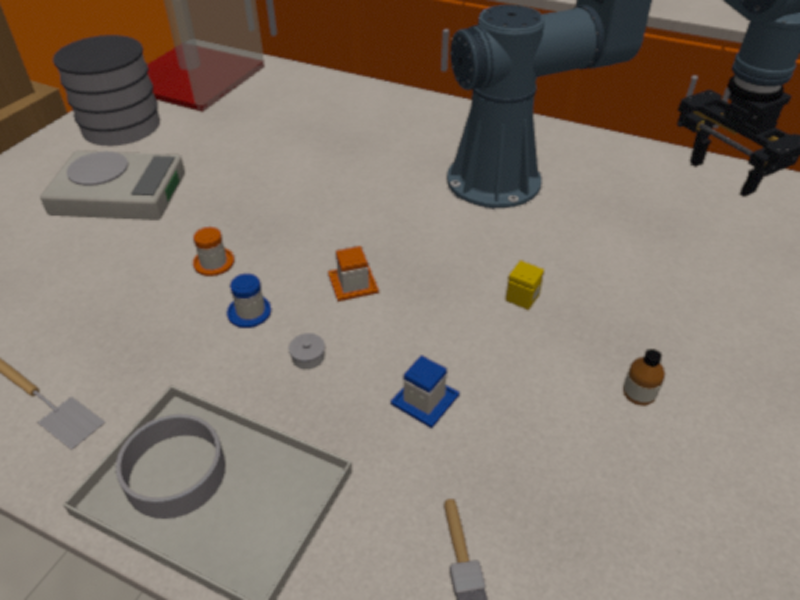

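All four pots stand upright in their matching holders, with lids level at about 74 mm. The square pots line up within about 1°, and the bottle (45,198), dish (513,116) and yellow pot (238,333), all crop pixels, are unmoved.

```bash
python3 -c "
from cell import *
print(job_done())"
```

```text
the job is handed in; nothing more can be done
None
```

The job is handed in: all four pots stand upright in their matching holders, the square ones lined up, and the bottle and dish were not moved (46 of the 112 s used).

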